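# Tip a controller card over a stop to get at its back screws

### The arm

A 6-joint arm with a two-finger parallel gripper is mounted at the origin on the work surface. World frame = base frame: x ahead of the robot, y to its left, z up, the work surface at z = 0. Lengths are in m, angles in rad, forces in N, time in s.
With the tool pointing down it reaches from about 0.275 to 1 m from the base axis. Payload 8.4 kg.
Tool frame: the origin (TCP) lies midway between the tips of the shut fingers; the grasp point (between the pads) lies behind it (manip.grip_depth is the z of the grasp point in the tool frame, in m); z points along the fingers, y is the direction in which the jaws open and shut (so a half turn about z gives the same grasp; the last joint's range is limited). The gripper opens to 85 mm and grips with 20 to 120 N. Pads are 22 mm wide; open, the fingers measure 114 mm over their backs; the gripper's body (76 mm by 85 mm) begins 54 mm behind the grasp point. The pads swing forward as they close: fully open they stand 13 mm farther back than shut.
Start: joints at [-1.164, 0.353, 1.633, -0, 1.155, -0.002], TCP at [0.248, -0.574, 0.231] pointing down, gripper open.
Joint ranges: [-2.63, 2.63], [-0.92, 2.1], [0.06, 2.66], [-1.3, 4.44], [0, 2.69], [-3.02, 3.02]. Speed limits (rad/s): [2.22, 2.22, 2.79, 3.14, 3.14, 3.14].

### API

Orientations are given as [roll, pitch, yaw] about the fixed x, y, z axes, in that order (R = Rz(yaw) Ry(pitch) Rx(roll)).
In Python, from station import manip, optics gives the robot as it stands.
- The arm moves only by the shell command python3 -m crank 'ROWS' [OPENING]. ROWS is a JSON object of lists of equal length, an entry for each row: "travel": the shift along the tool's x, y, z in mm, a list of three; "roll": the turn about the tool's z in degrees. A call has 1 to 20 rows; each row shifts and turns the commanded pose from where the row before left it, along the tool's axes as they then stand; what a row does not reach is not made up. A row lasts 1/8 s, in which the tool goes at most 62.5 mm and 10.7 degrees, less where a joint would pass 70% of its speed; a pose out of reach is approached as far as the arm can. A call with a gripper value outside its range is refused whole. OPENING is the opening, from 0 (shut) to 1 (fully open), set as the call begins (- or left out, the last holds). The fingers move at their own pace and stop on an object; the grip force is fixed at half the most. Time passes only in rows, so rows that do not move let the fingers close. It gives the time, the measured TCP pose, the force and the opening at its end, in the units of the state.
- manip.state(): the state, without advancing time (a new reading comes with each control period).
- optics.camera(name): name is "scene" or "top" or "wrist"; returns a dict with "frame" (420x560x3 uint8, red, green, blue), "fx", "fy", "cx", "cy" (pixels), "R" (3x3) and "t" (3): a world point X has camera coordinates R X + t; the wrist camera has in their place "mount" (4x4, takes a point from camera to tool coordinates, whose origin is the TCP and whose axes are the flange's). Camera axes: x right, y down, z forward; pixel columns grow to the right and rows downward; lengths in m; the calibration is good to about 2 mm. The wrist camera is an equidistant fisheye: a pixel r from the principal point sees the ray r / f radians off the axis. A picture is of the moment at which its call begins: read the wrist's pose just before it. There is no depth.
- manip.hand_in(): hands the job in, once; it reports no verdict.
The state is a dict: "t": time; "qpos": joint angles; "qd": joint speeds; "joint_efforts": joint torques, N m; "eef_pos": TCP position; "eef_rot": TCP orientation; "ft_force": force on the tool from outside, world axes, zero at the start; "wrist_torque": the same for the moment, N m; "finger_gap": finger opening in m.
Only numpy, scipy, OpenCV 4.12 (cv2) and the standard library are available. Lean on these libraries where they do the work, as an engineer would, in place of code of your own. Each camera call takes 0.05 s, during which the arm holds its last target.

### The job

Turn the purple-framed controller card over to bring the screws on its back face up: push it flat along the bench until its front edge meets the blue aluminium stop of the turn-over pad, then keep working its rear lip forward and up with the fingertips so that it tips up on that front edge and falls over onto the rubber pad, face down. Do not pick the card up or carry it; its front edge stays down at the stop. Leave the shroud ring, the screwdriver and the turbine alone, and finish clear of everything.

Things in the scene. Friction and masses are not known exactly. Their poses are not given: they have to be found in the camera images.
- card: Loose controller card 70 (x) by 96 (y) by 16 mm (z), 80 to 150 g: purple frame, green circuit board on top, aluminium back with four dark screws. Origin: centre of its underside; z out of the board side. Its front (+x) edge, full height, faces the stop 15 to 70 mm away, turned up to 0.2 rad. Along the rear (-x) edge a lip, z 10 to 16 mm, overhangs the lower body by 10 mm.
- card_lead (a point): Middle of the card's front face (card frame x = +35, y = 0, z = 8 mm).
- card_lip (a point): Middle of the lip's lower rear corner (card frame x = -35, y = 0, z = 10 mm). Raised and pushed forward, it circles about the stop's top edge; past upright the card falls over onto the pad by itself.
- pad: Pad fixed to the bench, 125 (x) by 160 (y) by 7 mm high: black rubber with a blue 10 mm aluminium strip along its near edge, whose upright near face is the stop. Origin: foot of the stop face at mid width; +x points from the stop over the pad, away from the robot, turned by up to 0.35 rad; y runs along the stop.
- shroud: Bystander: loose purple ring, 84 mm outside diameter, 34 mm high, beside the pad. Origin: centre of its underside.
- driver: Bystander: loose screwdriver lying flat beside the pad or the card, black handle with blue end and steel blade. Long axis x: from 102 mm behind to 70 mm ahead of the origin; 18 mm wide, 16 mm high. Origin on its underside.
- turbine: Bystander: small aluminium turbine on a grey base plate, fixed, 106 mm high, 150 mm (x) by 200 mm (y), about 0.45 m to the left. Origin: centre of its underside.
There are look-alikes about, which are no part of the job. Of the things that look like the pad, the larger one is meant.

How it is judged:
On the way, in this order (a step that is already met when the one before it is completed fails the run):
1. the card lies flat with its front edge against the stop (within 6 mm) (x of card_lead in the frame of pad above -0.006 m and angle between card's own z axis and vertical below 0.3 rad), for 0.1 s.
2. the card is tipped up on its front edge at the stop (angle between card's own z axis and vertical between 1 and 2.2 rad and x of card_lead in the frame of pad between -0.02 and 0.03 m), for 0.05 s.
At the end, for the whole second after the job is handed in: The card lies upside down (within 0.14 rad of flat) and at rest on the pad, its centre 15 to 90 mm beyond the stop and within 50 mm of the pad's middle line, its edges square to the stop within 0.35 rad (angle between card's own z axis and vertical above 3 rad and x of card in the frame of pad between 0.015 and 0.09 m and y of card in the frame of pad between -0.05 and 0.05 m and angle between the x axis of card and the x axis of pad, either way round below 0.35 rad and height (world z) of card_lead below 0.022 m and linear speed of card below 0.02 m/s); the robot touches nothing.
It fails at once if the card was lifted: its front edge rose more than 40 mm above the bench (height (world z) of card_lead above 0.04 m).
It fails at once if the shroud ring was moved (distance of shroud from where it was at the start of the episode above 0.015 m).
It fails at once if the screwdriver was moved (distance of driver from where it was at the start of the episode above 0.015 m).
It fails at once if the turbine was pushed (contact force between the arm and turbine above 2 N).
It also fails if it takes over 45 s, if anything falls off the work surface, if the arm or the gripper's body presses on something with over 40 N, if the wrist force passes 120 N, or if a joint passes its speed limit or range.

## Working session

There is one attempt and no reset: what is moved stays moved. The work goes in short steps, Python scripts to look and compute and a shell command to move; the robot and the scene stay as the last step left them, time stands still between calls to the robot, and variables do not carry over. Pictures are saved under pics/ and viewed, and the job is handed in when it is done.

```bash
ls; mkdir -p pics; cat > h.py <<'E'
import numpy as np,cv2
from station import manip,optics
def shot(n,f,crop=None,s=1):
    c=optics.camera(n); im=c["frame"][:,:,::-1]
    cv2.imwrite("pics/raw_"+f+".png",im)
    if crop: a,b,w,h=crop; im=im[b:b+h,a:a+w]
    im=cv2.resize(im,None,fx=s,fy=s,interpolation=cv2.INTER_CUBIC)
    cv2.imwrite("pics/"+f+".png",im); return c
def ray(c,u,v,z):
    R=np.array(c["R"]);t=np.array(c["t"])
    d=R.T@np.array([(u-c["cx"])/c["fx"],(v-c["cy"])/c["fy"],1]); o=-R.T@t
    return o+d*(z-o[2])/d[2]
E
python3 - <<'E'
from h import *
for n in("scene","top","wrist"):
    c=shot(n,n+"0",s=1.4); print(n,{k:v for k,v in c.items() if k!="frame"})
print(manip.state(), manip.grip_depth)
E
```

```text
pics
scene {'fx': 421.55828138394423, 'fy': 421.55828138394423, 'cx': 286.1785691737059, 'cy': 206.34111555092068, 'R': array([[-0.85523609,  0.51822276,  0.0040496 ],
       [ 0.31687321,  0.52909516, -0.7871783 ],
       [-0.41007634, -0.67194008, -0.61671219]]), 't': array([ 0.40051531, -0.2055989 ,  1.39695488])}
top {'fx': 410.2563548425897, 'fy': 410.2563548425897, 'cx': 278.5606882780876, 'cy': 211.65183461436055, 'R': array([[ 0.01178938, -0.99981988,  0.01487372],
       [-0.99645554, -0.01298612, -0.08311271],
       [ 0.08329089, -0.01384115, -0.99642915]]), 't': array([0.12517109, 0.54207713, 1.02878684])}
wrist {'fx': 325.19226210127806, 'fy': 325.19226210127806, 'cx': 277.74217198188325, 'cy': 210.13641167735423, 'mount': array([[-7.86616416e-05, -9.44934418e-01, -3.27259743e-01,
         8.46091335e-02],
       [ 9.99999608e-01,  2.14228228e-04, -8.58930078e-04,
        -1.55876490e-06],
       [ 8.81740868e-04, -3.27259682e-01,  9.44934031e-01,
        -1.43195162e-01],
       [ 0.00000000e+00,  0.00000000e+00,  0.00000000e+00,
         1.00000000e+00]])}
{'t': 0.15, 'qpos': array([-1.16442320e+00,  3.53485725e-01,  1.63393710e+00,  6.25921136e-06,
        1.15520469e+00, -2.43396711e-03]), 'qd': array([-3.72269591e-06, -2.88720958e-03, -3.01655309e-03,  1.06496723e-03,
       -1.03439667e-03,  1.60550548e-04]), 'joint_efforts': array([-3.23445215e-05, -6.05635715e+01, -3.42340744e+01, -2.82220242e-05,
        6.08745933e-03,  5.68403564e-06]), 'eef_pos': array([ 0.24829085, -0.57318345,  0.23074744]), 'eef_rot': array([-3.14055781e+00, -8.24259981e-06,  4.08804561e-01]), 'ft_force': array([ 0.40447606,  0.40460815, -0.64012913]), 'wrist_torque': array([ 0.02229241,  0.03877269, -0.00584121]), 'finger_gap': 0.08550206975940496} -0.0187
```

View pics/scene0.png

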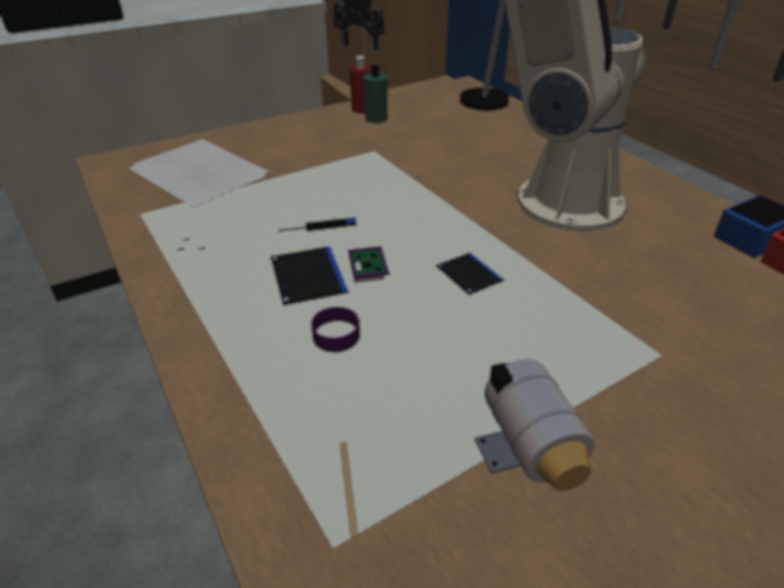

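View pics/top0.png

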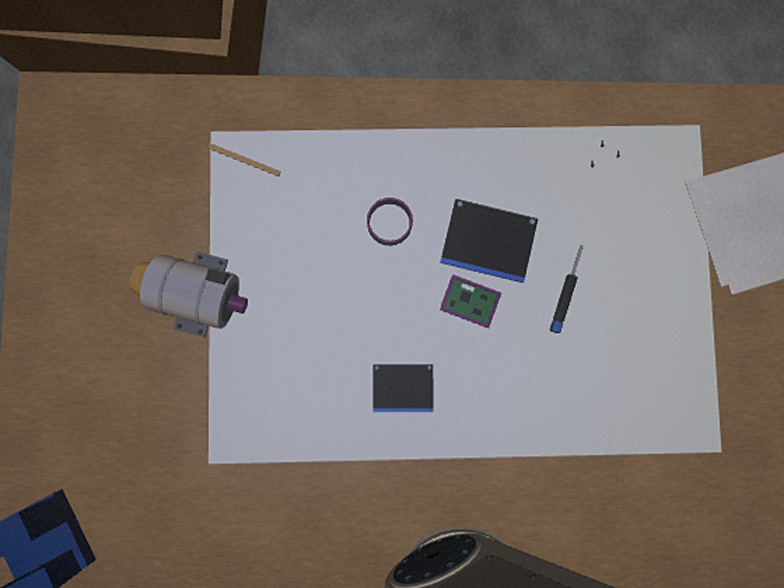

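View pics/wrist0.png

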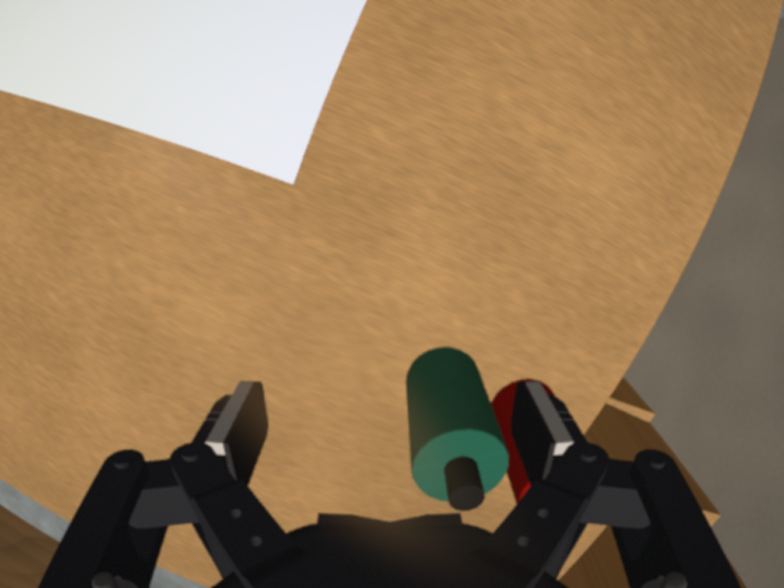

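Candidates (top view, 1.4x pixels): pad-like things are the larger one at (490,240) and the smaller at (403,387), so I choose the larger. There is one green and purple card, at (471,301), and the ring at (390,221). The screwdriver is at (566,290) and the turbine at (190,295). A close crop follows.

```bash
python3 - <<'E'
from h import *
shot("top","topc",(300,130,110,110),7)
shot("scene","scenec",(180,150,100,90),7)
E
```

```text
(no output)
```

View pics/topc.png

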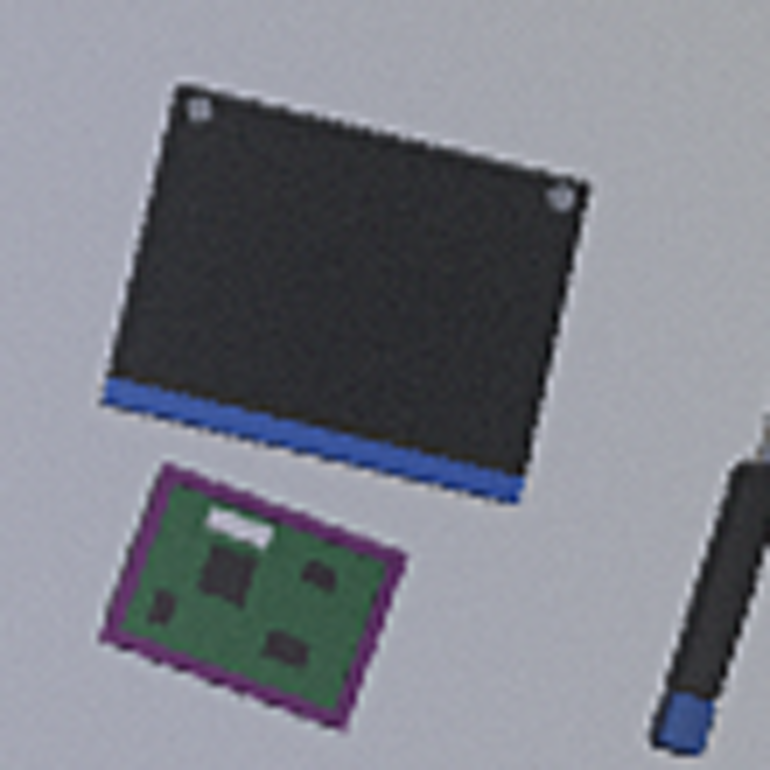

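View pics/scenec.png

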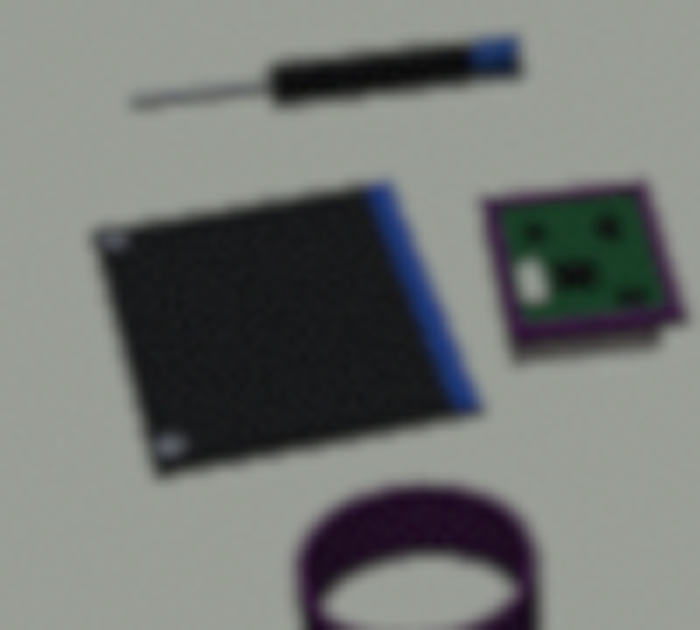

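The crop shows the pad corners at (178,87), (590,185), (520,502) and (102,405). The card corners are at (165,465), (405,555), (345,730) and (102,638), board up, with the lip to the rear (nearest the robot). Next I turn these into positions.

```bash
cat > m.py <<'E'
from h import *
c=optics.camera("top")
def g(x,y,z,o=(300,130),s=7): return ray(c,o[0]+(x+.5)/s-.5,o[1]+(y+.5)/s-.5,z)
fl,fr,nr,nl=[g(*p,.007) for p in((178,87),(590,185),(520,502),(102,405))]
P=(nl+nr)/2; ax=((fl+fr)/2-P)[:2]; yw=np.arctan2(ax[1],ax[0]); dy=(nl-nr)[:2]; yw2=np.arctan2(dy[1],dy[0])-np.pi/2
print("pad",P,yw,yw2,np.linalg.norm(ax),np.linalg.norm(dy))
a,b,d,e=[g(*p,.016) for p in((165,465),(405,555),(345,730),(102,638))]
C=(a+b+d+e)/4; cx=((a+b)-(d+e))[:2]/2; cy=((a+e)-(b+d))[:2]/2
cyaw=np.arctan2(cx[1],cx[0]); cyaw2=np.arctan2(cy[1],cy[0])-np.pi/2
print("card",C,cyaw,cyaw2,np.linalg.norm(cx),np.linalg.norm(cy),"rearmid",(d+e)/2)
y=yw2; T=np.array([[np.cos(y),np.sin(y)],[-np.sin(y),np.cos(y)]])
for n,p in(("fl",a),("fr",b),("rr",d),("rl",e),("C",C)): print(n,T@(p-P)[:2])
dh=g(685,755,.008); print("driver end",dh[:2],T@(dh-P)[:2]); 
E
python3 m.py
```

```text
pad [ 0.58925875 -0.038661    0.007     ] -0.22569325460199374 -0.21612966672179734 0.12398425218998758 0.15999415116059132
card [ 0.53468628 -0.01608655  0.016     ] -0.337954729136933 -0.34923310955633147 0.06842847924725846 0.09485555793138564 rearmid [ 0.50240738 -0.00474254  0.016     ]
fl [-0.01796608  0.05301093]
fr [-0.03040047 -0.04063437]
rr [-0.09847576 -0.03268991]
rl [-0.08573343  0.06169787]
C [-0.05814393  0.01034613]
driver end [ 0.47861152 -0.17713143] [-0.07837788 -0.15897729]
```

```bash
cat >> m.py <<'E'
for q in((373,364),(433,364),(433,411),(373,411)):
    w=ray(c,q[0]/1.4,q[1]/1.4,.007); print("small",w[:2],T@(w-P)[:2])
w=ray(c,390/1.4,240/1.4,0.034); print("ring near",T@(w-P)[:2])
E
python3 m.py | tail -5
python3 -m crank '{"travel":[[0,0,0],[0,0,0],[0,0,0],[0,0,0],[6,-40,0],[6,-40,0],[6,-40,0],[6,-40,0],[6,-40,0],[6,-40,0],[6,-40,0],[6,-40,0]],"roll":[9,9,9,9,0,0,0,0,0,0,0,0]}' 0.5
```

```text
small [0.41663077 0.16139329] [-0.21151358  0.15837974]
small [0.41787498 0.05113147] [-0.18665256  0.05095001]
small [0.3325905  0.05065743] [-0.26985122  0.03219767]
small [0.33148538 0.16018004] [-0.29441785  0.13893521]
ring near [0.01504702 0.17930645]
t: 1.85
eef_pos: [0.3653, -0.2705, 0.2315]
eef_rot: [3.141, -0.0, -0.22]
ft_force: [0.4, 1.4, -0.0]
finger_gap: 0.0426
```

```bash
python3 -m crank '{"travel":[[6,-41,0],[6,-41,0],[6,-41,0],[6,-41,0],[6,-41,0],[6,-41,0],[5,-39,0],[0,0,35],[0,0,35],[0,0,35],[0,0,35],[0,0,30],[0,0,0]],"roll":[0,0,0,0,0,0,0,0,0,0,0,0,0]}'
python3 - <<'E'
from h import *
shot("wrist","w1",s=1.4); shot("top","t1",(280,130,110,110),7)
E
```

```text
t: 3.48
eef_pos: [0.4655, -0.0024, 0.0598]
eef_rot: [3.141, 0.004, -0.22]
ft_force: [0.4, 0.8, -0.4]
finger_gap: 0.0428
```

View pics/w1.png

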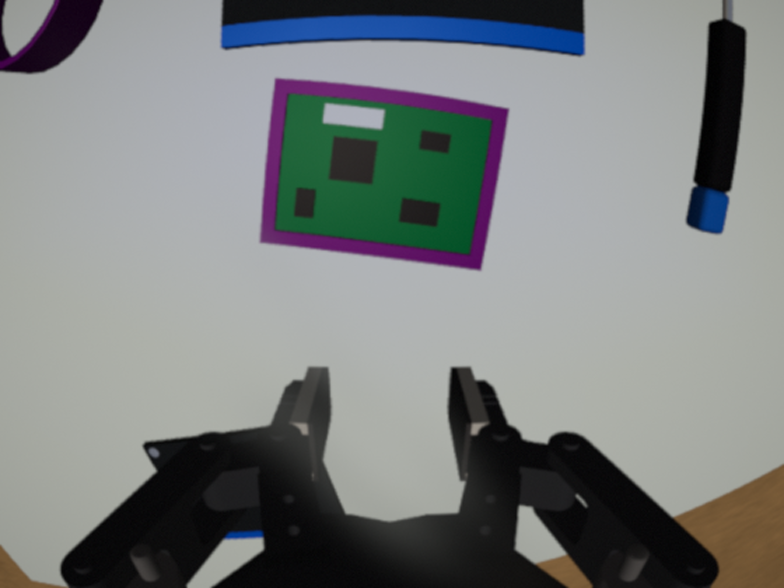

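View pics/t1.png

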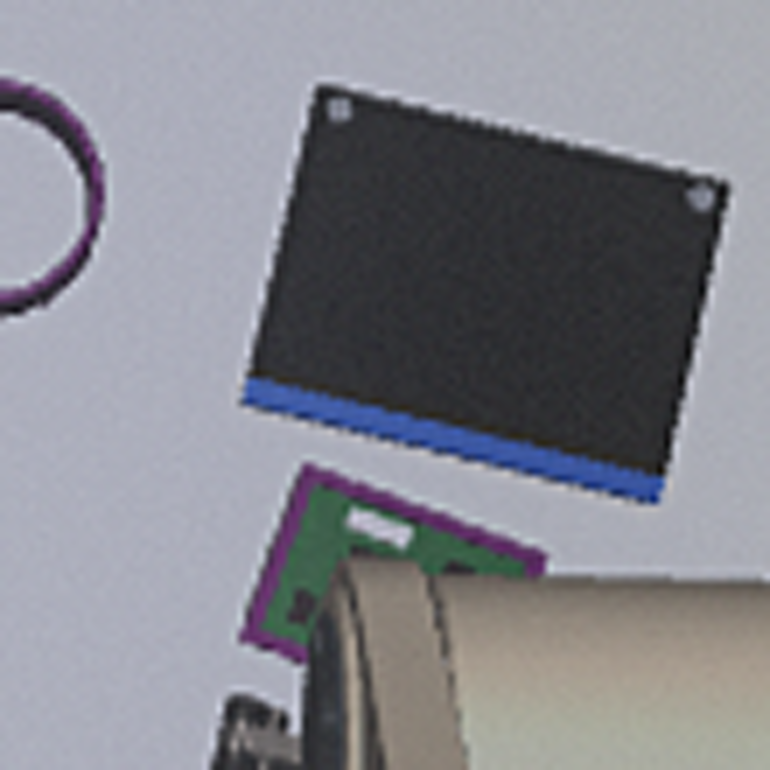

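The wrist view shows the fingers behind the card, centred at column ~389. The card's rear corners are at (262,242) and (481,269), and the stop's near ends at (222,47) and (584,53). I'll cross-check the positions with the fisheye model.

```bash
cat >> h.py <<'E'
from scipy.spatial.transform import Rotation as Ro
def wpt(c,st,u,v,z):
    a=np.array([u-c["cx"],v-c["cy"]]); r=np.hypot(*a); th=r/c["fx"]
    d=np.r_[a/r*np.sin(th),np.cos(th)]; M=np.array(c["mount"])
    Rt=Ro.from_euler("xyz",st["eef_rot"]).as_matrix()
    o=Rt@M[:3,3]+st["eef_pos"]; d=Rt@M[:3,:3]@d
    return o+d*(z-o[2])/d[2]
PAD=np.array([.5893,-.0387]); PY=-.22
def topad(w):
    y=PY; return np.array([[np.cos(y),np.sin(y)],[-np.sin(y),np.cos(y)]])@(np.array(w)[:2]-PAD)
E
python3 - <<'E'
from h import *
st=manip.state(); c=optics.camera("wrist")
for n,u,v,z in(("stopL",222,47,.007),("stopR",584,53,.007),("fl",275,79,.016),("fr",508,109,.016),("rr",481,269,.016),("rl",262,242,.016)):
    w=wpt(c,st,u/1.4,v/1.4,z); print(n,w.round(4),topad(w).round(4))
print("tcp",topad(st["eef_pos"]))
E
```

```text
stopL [0.612  0.0412 0.007 ] [0.0047 0.0829]
stopR [ 0.5759 -0.1163  0.007 ] [ 0.0038 -0.0786]
fl [0.5878 0.019  0.016 ] [-0.014  0.056]
fr [ 0.5544 -0.0721  0.016 ] [-0.0267 -0.0402]
rr [ 0.4886 -0.0482  0.016 ] [-0.0962 -0.0313]
rl [0.5215 0.0424 0.016 ] [-0.0839  0.0643]
tcp [-0.12688227  0.00881977]
```

```bash
python3 -m crank '{"travel":[[0,0,20],[0,0,20],[0,0,15],[5,0,0],[5,0,0],[5,0,0],[4,0,0],[4,0,0],[4,0,0],[4,0,0],[4,0,0],[3,0,0],[0,0,0]],"roll":[0,0,0,0,0,0,0,0,0,0,0,0,0]}'
python3 - <<'E'
from h import *
st=manip.state(); print(topad(st["eef_pos"]),st["eef_pos"])
shot("wrist","w2",s=1.4)
E
```

```text
t: 5.25
eef_pos: [0.5045, -0.0107, 0.0063]
eef_rot: [-3.142, -0.0, -0.22]
ft_force: [0.2, 0.0, 0.3]
finger_gap: 0.0429
[-0.08889434  0.00880722] [ 0.50447023 -0.01070567  0.00627585]
```

View pics/w2.png

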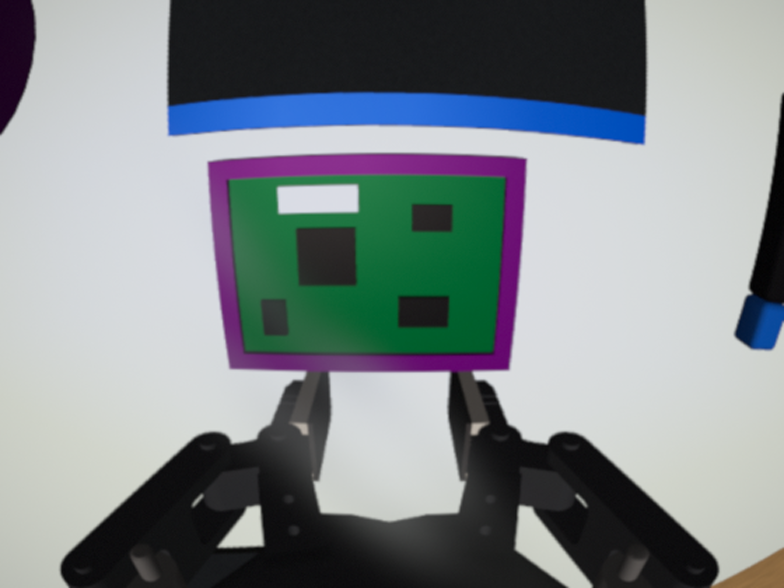

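```bash
cat > w.py <<'E'
from h import *
import sys
def meas(L):
    st=manip.state(); c=optics.camera("wrist"); print("tcp",topad(st["eef_pos"]).round(4),st["eef_pos"].round(4),"F",st["ft_force"].round(1))
    for n,u,v,z in L:
        w=wpt(c,st,u/1.4,v/1.4,z); print(n,topad(w).round(4))
E
python3 -c "
from w import *
meas((('stopL',169,135,.007),('stopR',644,143,.007),('fl',208,162,.016),('fr',526,159,.016),('rr',510,369,.016),('rl',230,368,.016)))"
```

```text
tcp [-0.0891  0.0088] [ 0.5043 -0.0107  0.0063] F [-0.   0.9 -0.1]
stopL [0.0019 0.0819]
stopR [ 0.0008 -0.0781]
fl [-0.0082  0.0641]
fr [-0.0082 -0.0318]
rr [-0.0778 -0.0323]
rl [-0.078   0.0641]
```

```bash
python3 -m crank '{"travel":[[-4,0,0],[0,-7,0],[0,0,3],[4,0,0],[3,0,0],[3,0,0],[2,0,0],[1.5,0,0],[0,0,0]],"roll":[0,0,0,0,0,0,0,0,0]}'
python3 - <<'E'
from h import *
st=manip.state(); print(topad(st["eef_pos"]),st["eef_pos"],st["ft_force"])
shot("wrist","w3",s=1.4)
E
```

```text
t: 6.48
eef_pos: [0.5147, -0.0059, 0.0032]
eef_rot: [3.142, 0.0, -0.22]
ft_force: [-0.8, 0.5, -0.7]
finger_gap: 0.0426
[-0.07991337  0.01574279] [ 0.51474829 -0.00589718  0.00323867] [-0.75355678  0.50754747 -0.67147952]
```

View pics/w3.png

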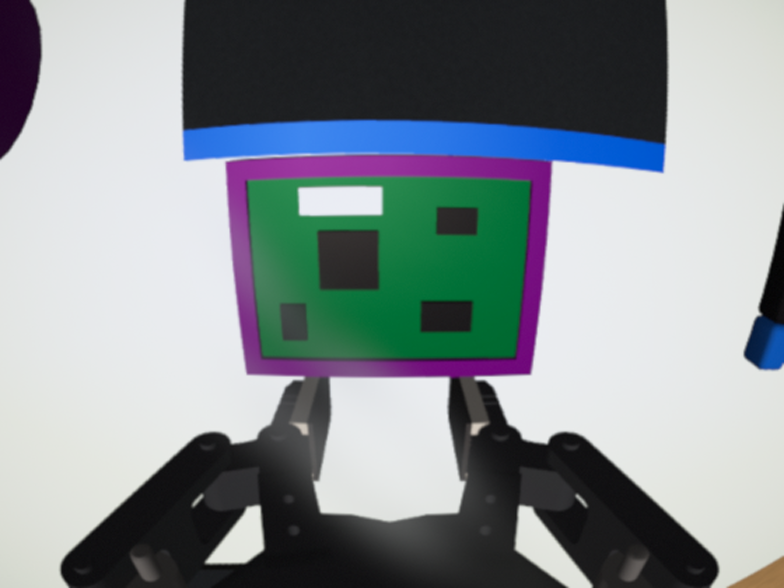

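The card is square and nearly touching the stop: its front edge runs along row ~158 against the strip's lower edge at rows 152–172. I'll creep forward until force builds.

```bash
for i in 1 2; do python3 -m crank '{"travel":[[1,0,0],[0,0,0]],"roll":[0,0]}' | grep -E "pos|force"; done
```

```text
eef_pos: [0.5148, -0.006, 0.0031]
ft_force: [-4.6, 2.0, 3.0]
eef_pos: [0.5149, -0.0061, 0.003]
ft_force: [-7.2, 3.4, 5.5]
```

```bash
python3 -m crank '{"travel":[[0,0,-3],[0.3,0,-3],[0.7,0,-3],[0,0,0]],"roll":[0,0,0,0]}'
python3 - <<'E'
from h import *
st=manip.state(); print(topad(st["eef_pos"]),st["eef_pos"],st["ft_force"])
shot("wrist","w4",s=1.4); shot("scene","s4",(180,130,100,90),7)
E
```

```text
t: 7.52
eef_pos: [0.5163, -0.0063, 0.012]
eef_rot: [3.141, 0.003, -0.22]
ft_force: [-6.1, 2.6, 0.7]
finger_gap: 0.0426
[-0.07830616  0.01570279] [ 0.51630803 -0.00628696  0.01203164] [-6.06472255  2.64707693  0.71655583]
```

View pics/w4.png

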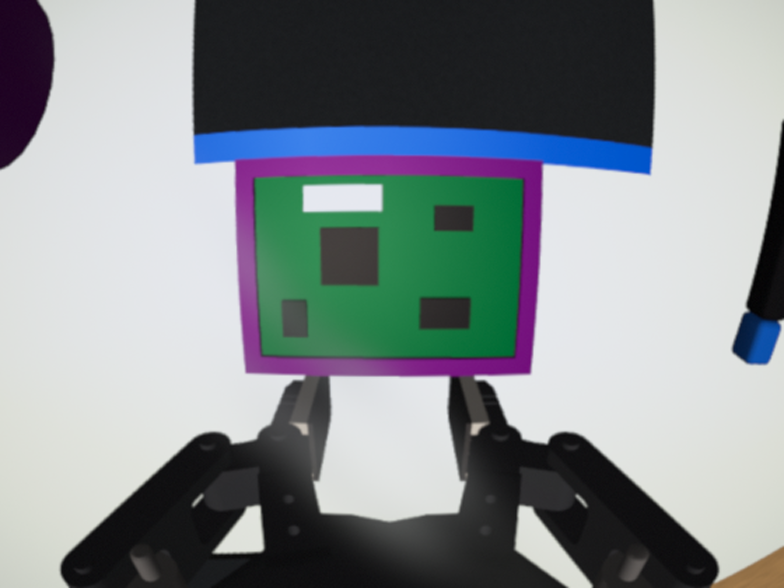

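View pics/s4.png

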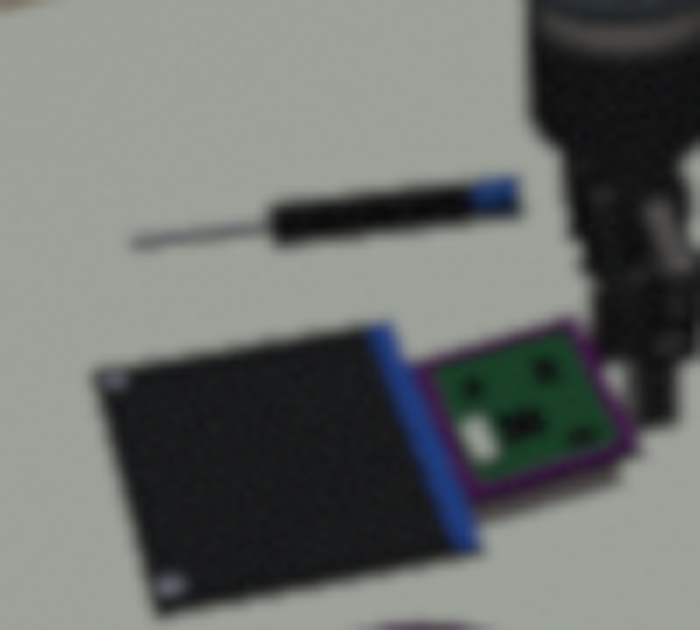

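The rear edge stays at row ~375 between the fingertips and the lip width is unchanged, so the lip is rising with the tips. The front edge stays at the stop. Continuing round the arc.

```bash
python3 -m crank '{"travel":[[0.8,0,-4],[1,0,-4],[1.2,0,-3.5],[1.5,0,-3.5],[2,0,-4],[2.1,0,-4],[2,0,-3],[0,0,0]],"roll":[0,0,0,0,0,0,0,0]}'
python3 - <<'E'
from h import *
st=manip.state(); print(topad(st["eef_pos"]),st["eef_pos"],st["ft_force"])
shot("wrist","w5",s=1.4); shot("scene","s5",(180,130,100,90),7)
E
```

```text
t: 8.62
eef_pos: [0.5272, -0.0087, 0.0384]
eef_rot: [3.141, 0.002, -0.22]
ft_force: [-5.8, 1.5, 3.2]
finger_gap: 0.0428
[-0.06720045  0.01572376] [ 0.52715064 -0.00869009  0.03839423] [-5.83104475  1.53096678  3.18240298]
```

View pics/w5.png

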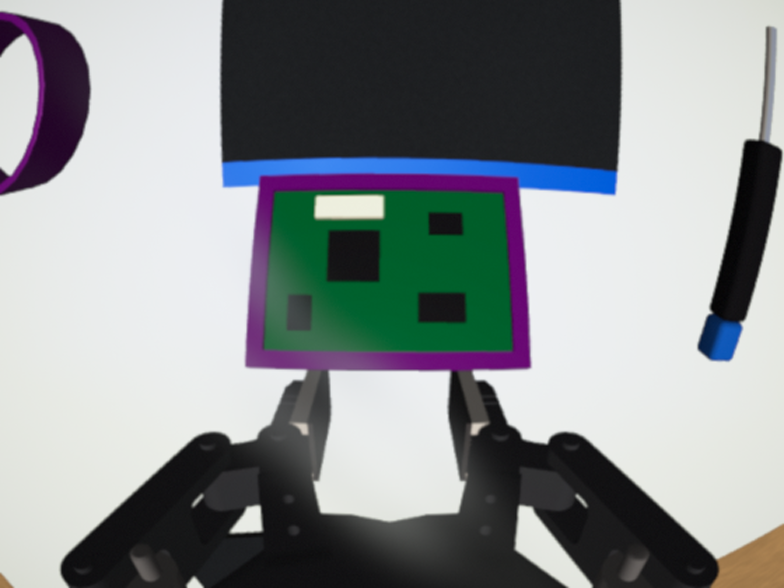

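View pics/s5.png

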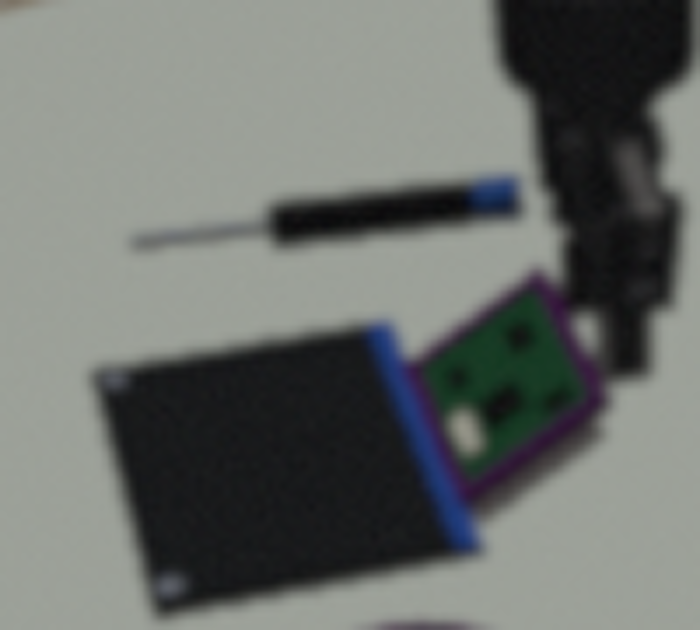

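```bash
python3 -m crank '{"travel":[[3,0,-4],[3.5,0,-4],[3.5,0,-4],[3.5,0,-3],[3.5,0,-3],[4,0,-2.5],[4,0,-2.5],[0,0,0]],"roll":[0,0,0,0,0,0,0,0]}'
python3 - <<'E'
from h import *
st=manip.state(); print(topad(st["eef_pos"]),st["eef_pos"],st["ft_force"])
shot("wrist","w6",s=1.4); shot("scene","s6",(180,130,100,90),7)
E
```

```text
t: 9.72
eef_pos: [0.5532, -0.0144, 0.0615]
eef_rot: [-3.141, -0.001, -0.22]
ft_force: [-0.1, -0.7, -0.0]
finger_gap: 0.0428
[-0.04056203  0.01580032] [ 0.55316371 -0.01442867  0.06150547] [-0.12300723 -0.70795489 -0.02206066]
```

View pics/w6.png

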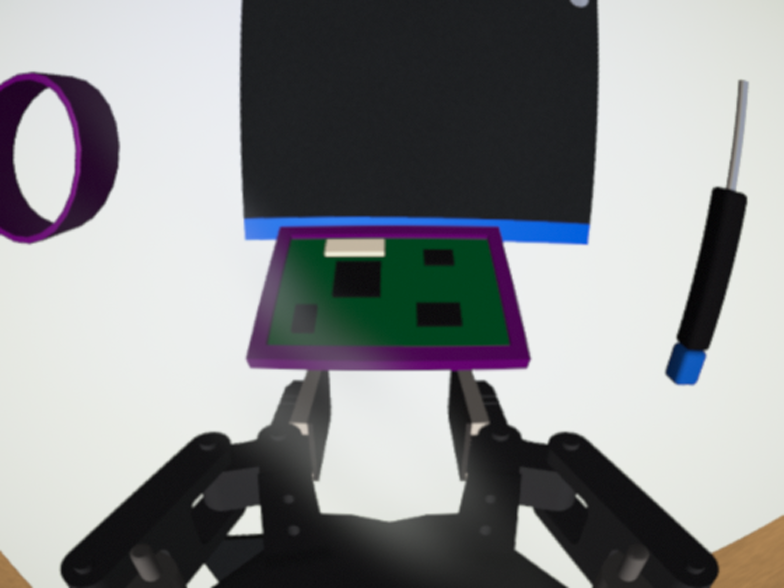

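View pics/s6.png

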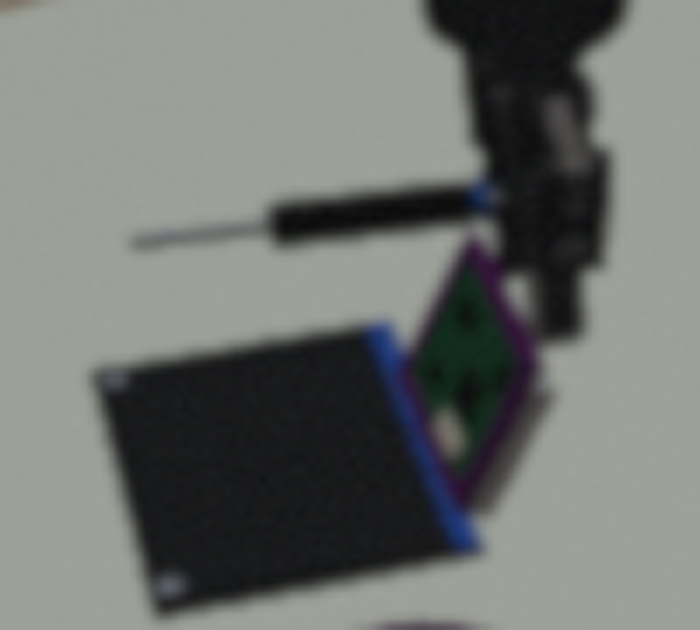

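```bash
python3 -m crank '{"travel":[[4,0,-2],[4,0,-2],[4,0,-1.5],[4,0,-1],[4,0,-0.5],[4,0,-0.5],[4,0,0],[4,0,0],[0,0,0]],"roll":[0,0,0,0,0,0,0,0,0]}'
python3 - <<'E'
from h import *
st=manip.state(); print(topad(st["eef_pos"]),st["eef_pos"],st["ft_force"])
shot("wrist","w7",s=1.4); shot("scene","s7",(180,130,100,90),7)
E
```

```text
t: 10.95
eef_pos: [0.5842, -0.0214, 0.0687]
eef_rot: [-3.142, -0.0, -0.22]
ft_force: [1.0, -0.7, -0.6]
finger_gap: 0.0428
[-0.00877434  0.01579434] [ 0.58418393 -0.02137153  0.06874714] [ 1.03859894 -0.68421099 -0.55868255]
```

View pics/w7.png

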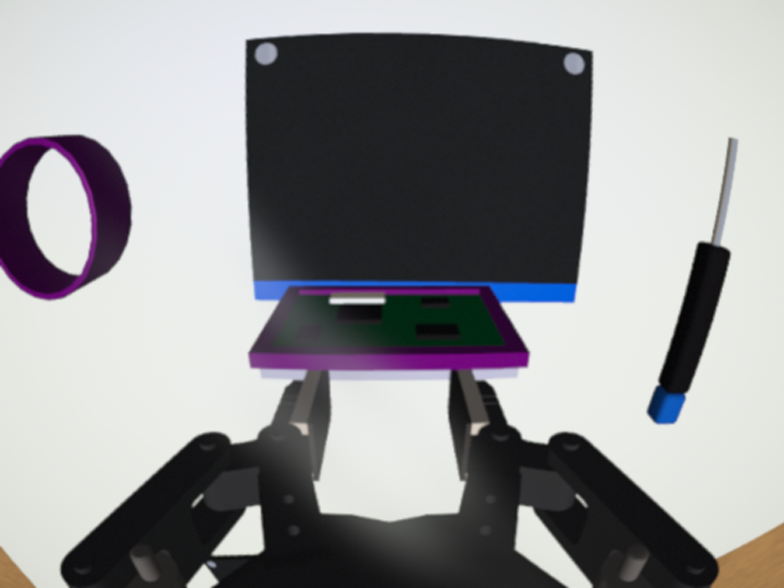

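View pics/s7.png

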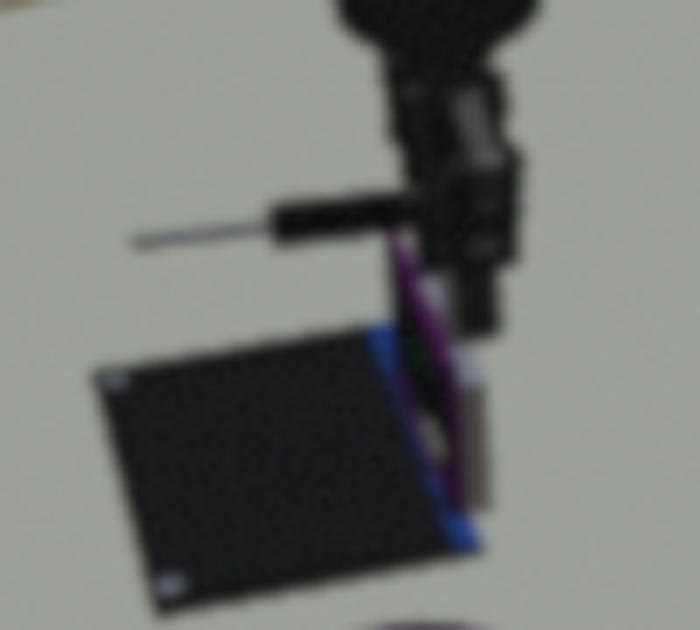

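```bash
python3 -m crank '{"travel":[[3,0,0],[3,0,0],[3,0,0],[3,0,0],[3,0,0.5],[3,0,1],[0,0,0]],"roll":[0,0,0,0,0,0,0]}'
python3 - <<'E'
from h import *
st=manip.state(); print(topad(st["eef_pos"]),st["eef_pos"],st["ft_force"])
shot("wrist","w8",s=1.4); shot("scene","s8",(180,130,100,90),7)
E
```

```text
t: 11.92
eef_pos: [0.6016, -0.0253, 0.0672]
eef_rot: [3.142, -0.0, -0.22]
ft_force: [-0.1, -1.2, -0.1]
finger_gap: 0.0422
[0.0090682  0.01579593] [ 0.60159677 -0.02526374  0.06717979] [-0.07630754 -1.22743802 -0.07065659]
```

View pics/w8.png

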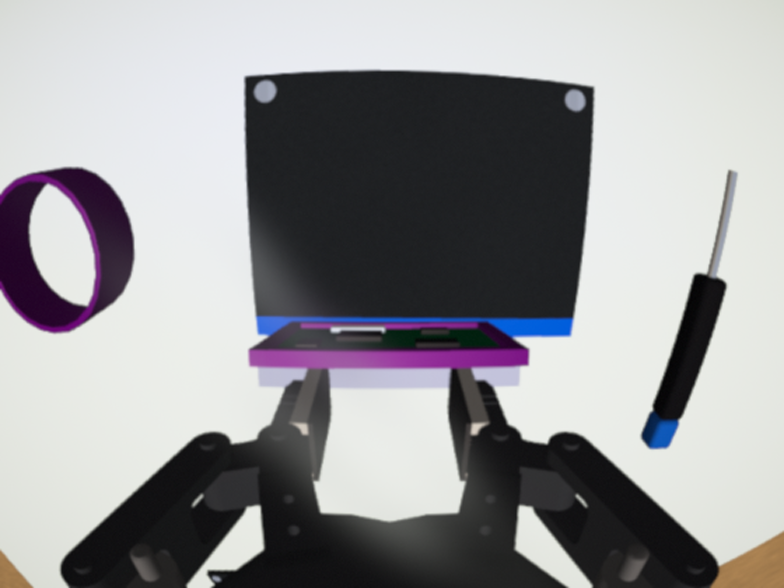

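View pics/s8.png

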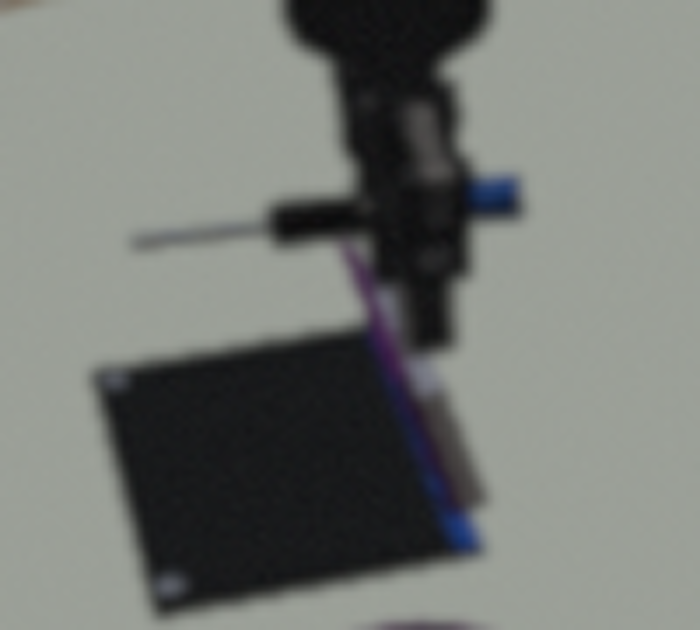

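```bash
python3 -m crank '{"travel":[[0,0,0],[0,0,0]],"roll":[0,0]}'
python3 - <<'E'
from h import *
shot("wrist","w9",(140,180,280,130),2.8); shot("scene","s9",(215,150,50,60),10);shot("top","t9",(280,130,110,110),5)
E
```

```text
t: 12.28
eef_pos: [0.6013, -0.0252, 0.0673]
eef_rot: [3.142, 0.0, -0.219]
ft_force: [-0.7, 0.6, -0.1]
finger_gap: 0.0426
```

View pics/w9.png

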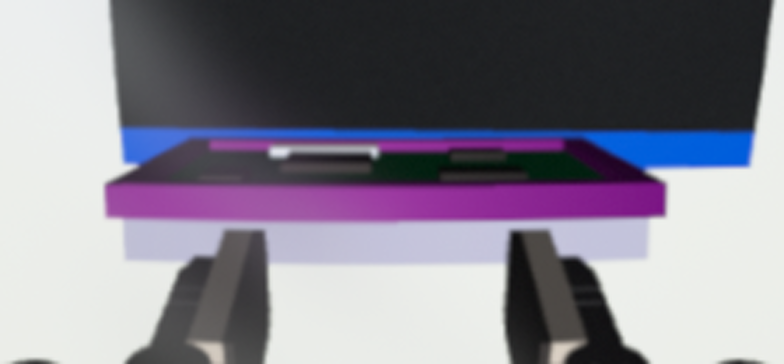

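View pics/s9.png

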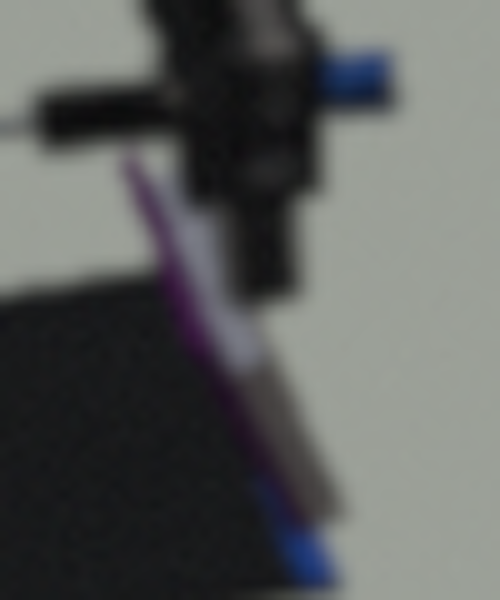

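View pics/t9.png

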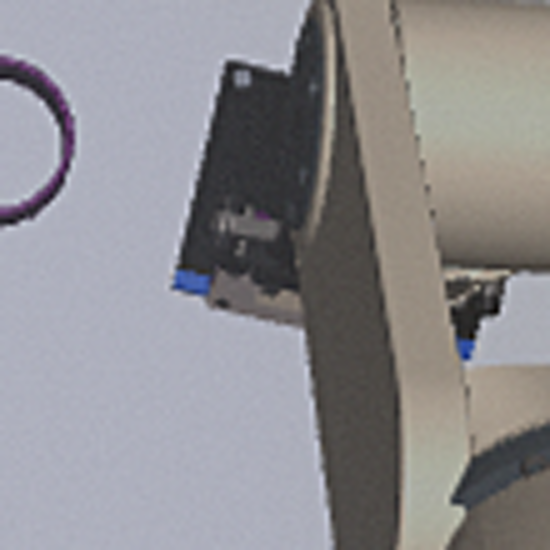

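The card leans ~10–13° past upright. Its front edge seems to have slid down behind the stop, so it balances there instead of falling. The fingertip is still behind the lip, so I push on slightly lower.

```bash
python3 -m crank '{"travel":[[1.5,0,2],[2,0,2],[2,0,1],[0,0,0]],"roll":[0,0,0,0]}'
python3 - <<'E'
from h import *
shot("wrist","w10",(140,180,280,130),2.8); shot("scene","s10",(215,150,50,60),10)
E
```

```text
t: 12.92
eef_pos: [0.6069, -0.0264, 0.0621]
eef_rot: [3.142, 0.0, -0.22]
ft_force: [0.8, 0.9, -0.9]
finger_gap: 0.0427
```

View pics/w10.png

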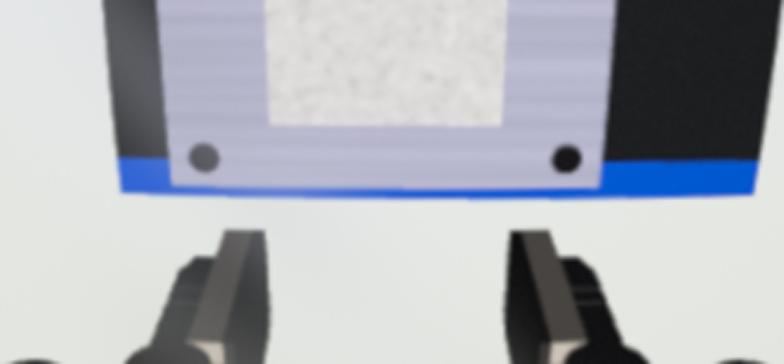

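View pics/s10.png

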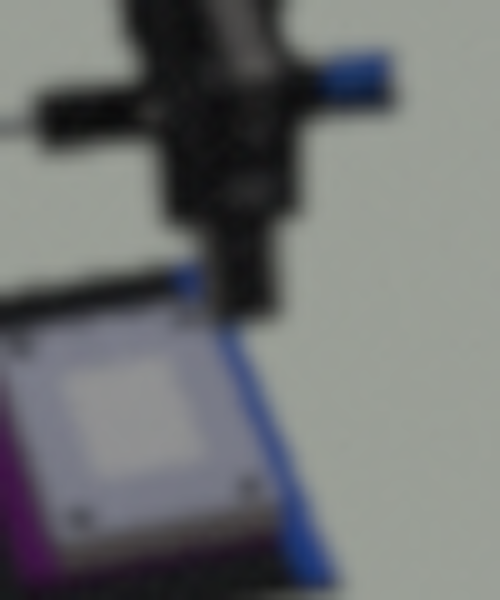

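It fell over face down: the aluminium back and screws are up, with the front edge on the strip. I retreat up and back, then verify.

```bash
python3 -m crank '{"travel":[[-5,0,-10],[-10,0,-15],[-15,0,-20],[-20,0,-20],[-25,0,-20],[-25,0,-20],[-25,0,-20],[0,0,0]],"roll":[0,0,0,0,0,0,0,0]}'
python3 - <<'E'
from h import *
print(topad(manip.state()["eef_pos"]))
shot("wrist","w11",s=1.4); shot("scene","s11",(180,130,100,90),7);shot("top","t11",(250,110,140,110),5.5)
E
```

```text
t: 14.02
eef_pos: [0.484, 0.0011, 0.1895]
eef_rot: [-3.141, -0.003, -0.219]
ft_force: [0.2, -0.4, 0.2]
finger_gap: 0.0427
[-0.11141526  0.01587636]
```

View pics/w11.png

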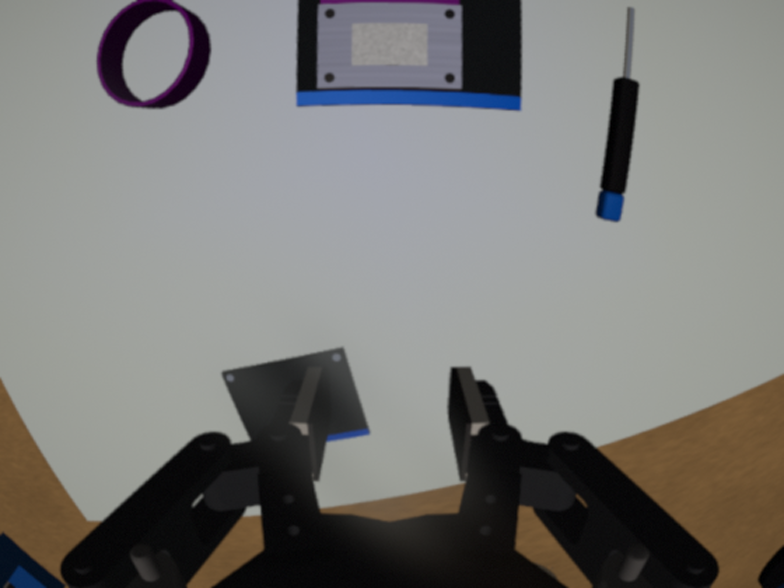

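View pics/t11.png

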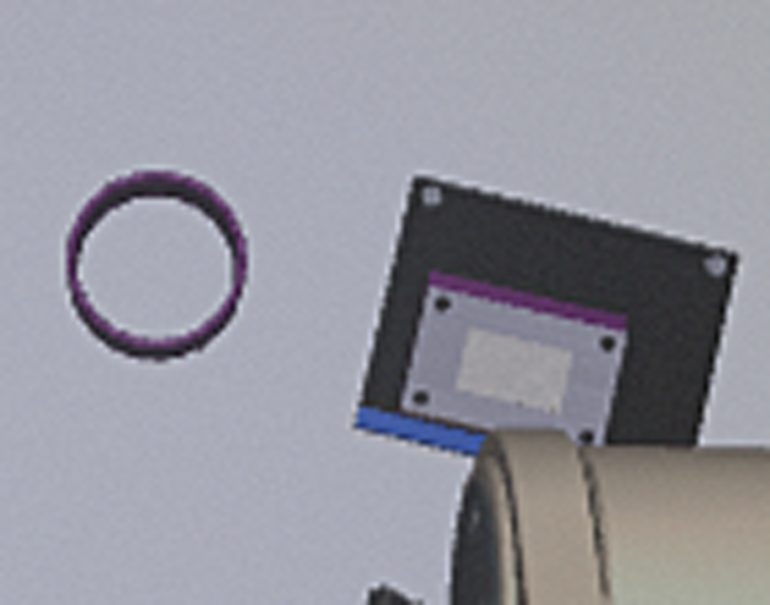

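View pics/s11.png

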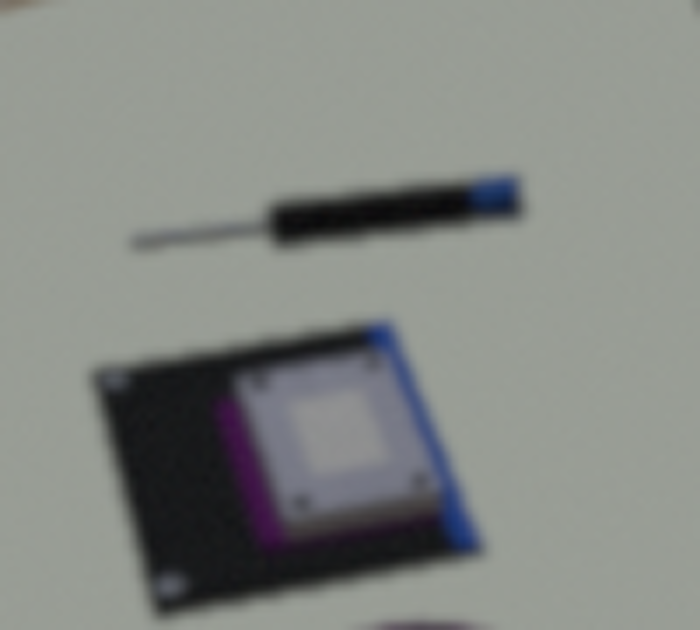

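The wrist, top and scene views agree: back up, flat, square, with ring and driver undisturbed. In the top crop the lip's far corners are at (432,272) and (627,320). I measure and then hand in.

```bash
python3 - <<'E'
from h import *
c=optics.camera("top")
f=lambda x,y,z:topad(ray(c,250+(x+.5)/5.5-.5,110+(y+.5)/5.5-.5,z))
a=f(432,272,.013);b=f(627,320,.013);print(a,b,"centre x~",(a+b)[0]/2-.035,"y",(a+b)[1]/2,"w",np.linalg.norm(a-b),"ang",(a-b)[0]/.096)
a=f(407,408,.023);print("frontL",a)
st=manip.state();c=optics.camera("wrist")
for u,v in((317,89),(462,89)): print(topad(wpt(c,st,u/1.4,v/1.4,.023)))
for u,v in((297,106),(520,109)): print("stop",topad(wpt(c,st,u/1.4,v/1.4,.007)))
E
```

```text
[0.08010407 0.06145387] [ 0.0791482  -0.03390241] centre x~ 0.04462613505640042 y 0.013775730771650022 w 0.09536107304110707 ang 0.009956879642477838
frontL [0.01194009 0.05950138]
[0.01157845 0.0636619 ]
[ 0.01164434 -0.03234527]
stop [0.00192207 0.08051889]
stop [ 0.00168688 -0.07714654]
```

Centre is x ≈ 45 mm and y ≈ 14 mm, with angle ≈ 0.01 rad, all within limits. The fingers are well clear, so I hand in.

```bash
python3 -c "
from h import *
print(manip.hand_in())
shot('scene','end',(180,130,100,90),7)"
```

```text
the job is handed in; nothing more can be done
None
the job is handed in; nothing more can be done
```

The card is turned over and lies face down on the larger pad, screws up, and the job is handed in. The hand-in reports no verdict.

- **What I did:** I pushed the card flat with both fingertips, which squared it, until force built up at the stop. I then raised its lip round the stop's edge. Just past upright it balanced instead of falling, probably because its front edge had slipped down behind the stop. A small push slightly lower tipped it over, and I then withdrew about 19 cm up and back.
- **Last checks:** The card's centre is about 45 mm beyond the stop and 14 mm off the middle line. It is square to about 0.01 rad and looks flat in all views. The robot was clear, with wrist force near zero. The ring and screwdriver looked unmoved in the pictures. I did not check the turbine at the end, but the arm never went near it. The clock read about 14 s.
- **What disagreed:** The top and wrist cameras differed by 2–4 mm on the stop's position, which is well inside the margins. The picture I tried to take after handing in was refused.

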